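# Uncouple the in-line air filter

### The job

Take the in-line filter off the bench air outlet: pull the sprung upright collar on top of the outlet fully up until the filter pops loose, then draw the filter straight out of the socket. Lay it down flat inside the shallow aluminium tray without dropping it, let go, and leave the notebook, the brush and the hammer where they lie.

Things in the scene. Friction and masses are not known exactly. Their poses are not given: they have to be found in the camera images.
- air_outlet: Bench air outlet fixed to the table: aluminium head block 60 (x) x 48 (y) mm, top at 84 mm, copper pipe behind. Origin: centre of the base's underside, z up. The socket is level, 60 mm above the table, and opens along the outlet's -x (towards the robot, yaw varies) in a steel bush, mouth at x = -46 mm. The filter sits in it; the collar stands upright on the block.
- collar (a joint): Sprung sliding collar: 0 = down, locked (rest); grows as it is pulled straight up; end stop 0.014 m. Needs 3 to 6 N plus up to 3 N of friction; springs down when let go. Its pin frees the filter at 0.003 to 0.007 m, then a spring in the socket pushes the filter out by about 14 mm in 0.3 s: hold so long. The collar may then go down again; it does not lock the filter again.
- collar_grip (a point): Grip point on the collar's axis, 22 mm below its top and 27 mm above the block's top; moves with the collar. The collar: upright dark steel sleeve with bright ridges, 36 mm diameter, 44 mm tall, above the middle of the block (outlet's x = -2 mm), to be taken from above by its sides.
- filter: In-line air filter, 130 mm long, about 0.06 kg: grey barrel 34 mm diameter, 54 mm long; hexagonal nut 36 mm across flats, 10 mm thick; steel nipple 16 mm diameter; short brass stub at the other end. Origin on its axis at mid-barrel (grip there); +x runs to the nipple. At the start the nipple is locked 52 mm deep in the socket; freed, it may droop by 0.1 rad.
- filter_tip (a point): Free end of the nipple on the filter's axis, 93 mm from its origin.
- filter_end (a point): End of the brass stub on the filter's axis, 37 mm from its origin.
- socket_mouth (a point): Centre of the socket's mouth; 18 mm bore, axes as the outlet's (-x points out).
- parts_tray: Shallow open aluminium tray fixed on the table, 120 (x) x 170 (y) x 22 mm tall outside, walls and floor 4 mm. Origin: centre of its underside. Its place and the notebook's may be exchanged.
- notebook: Bystander: dark blue hard-cover notebook, 146 x 102 x 14 mm; origin at its underside's centre.
- brush: Bystander: brush with blue handle, 161 mm long; origin at its underside's centre.
- hammer: Bystander: small wooden-handled hammer, 192 mm long; origin at its underside's centre.

How it is judged:
By the outcome, as a careful person would: the job done as asked, in the order asked, and still so for the second after the job is handed in, with the robot touching nothing.
It also fails if it takes over 48 s, if anything falls off the work surface, if the arm or the gripper's body presses on something with over 40 N, if the wrist force passes 120 N, or if a joint passes its speed limit or range.

### The arm

A 6-joint arm with a two-finger parallel gripper is mounted at the origin on a cart in front of the work surface, level with it; the furniture and walls round the work are solid. World frame = base frame: x ahead of the robot, y to its left, z up, the work surface at z = 0. Lengths are in m, angles in rad, forces in N, time in s.
With the tool pointing down it reaches from about 0.3 to 0.875 m from the base axis. Payload 6.4 kg.
Tool frame: the origin (TCP) lies between the finger pads; the fingertips stand tip_extent ahead of it and the grasp point (between the pads) lies 5 mm behind it (tip_extent is the distance from the TCP to the fingertips, in m); z points along the fingers, y is the direction in which the jaws open and shut (so a half turn about z gives the same grasp; the last joint's range is limited). The gripper opens to 85 mm and grips with 20 to 120 N. Pads are 22 mm wide; open, the fingers measure 114 mm over their backs; the gripper's body (76 mm by 85 mm) begins 54 mm behind the grasp point. The pads swing forward as they close: fully open they stand 13 mm farther back than shut.
Start: joints at [1.116, 0.181, 1.607, -0, 1.354, -0.206], TCP at [0.142, 0.557, 0.245] pointing down, gripper open.
Joint ranges: [-2.99, 2.99], [-0.89, 2.07], [0.3, 2.58], [-1.14, 4.28], [0, 2.63], [-3.12, 3.12]. Speed limits (rad/s): [2.57, 2.57, 3.01, 3.14, 3.14, 3.14].

### API

Orientations are given as a unit quaternion [w, x, y, z].
In Python, from bench import * gives the robot as it stands.
- The arm moves only by the shell command python3 -m jog 'ROWS'. ROWS is JSON, a list of rows, each a list of 3 entries, a list of its own where there are three numbers: the shift along the tool's x, y, z in mm, then the turn, a rotation vector about the tool's x, y, z in rad, then the opening, from 0 (shut) to 1 (fully open). A call has 1 to 20 rows; each row is the pose to reach, as a shift and turn from the pose measured when the call began, along the tool's axes at that moment; what a row does not reach only later rows make up. A row lasts 1/12 s, in which the tool goes at most 41.7 mm and 7.16 degrees, less where a joint would pass 70% of its speed; a pose out of reach is approached as far as the arm can. A call with a gripper value outside its range is refused whole. The fingers move at their own pace and stop on an object; the grip force is fixed at half the most. Time passes only in rows, so rows that repeat a pose let the fingers close. It gives the time, the measured TCP pose, the force and the opening at its end, in the units of the state.
- get_obs(): the state, without advancing time (a new reading comes with each control period).
- camera(name): name is "scene" or "top" or "wrist"; returns (picture, depth): 384x512x3 uint8, red, green, blue; 384x512 float32, m along the optical axis (not along the pixel's ray), 0 where there is no reading.
- get_calibration(name): a dict with "fx", "fy", "cx", "cy" (pixels), "world_from_camera" (4x4, takes a point from camera to world coordinates). Camera axes: x right, y down, z forward; pixel columns grow to the right and rows downward; lengths in m; the calibration is good to about 2 mm. A picture is of the moment at which its call begins: read the wrist's pose just before it. get_calibration takes no time and is no camera call; for the wrist camera it gives the pose at the moment of the call.
- hand_in(): hands the job in, once; it reports no verdict.
The state is a dict: "time_s": time; "q": joint angles; "dq": joint speeds; "joint_efforts": joint torques, N m; "eef_pos": TCP position; "eef_rot": TCP orientation; "wrist_force": force on the tool from outside, world axes, zero at the start; "torque": the same for the moment, N m; "opening": opening from 0.0 (shut) to 1.0 (fully open).
Only numpy, scipy, OpenCV 4.12 (cv2) and the standard library are available. Lean on these libraries where they do the work, as an engineer would, in place of code of your own. Each camera call takes 0.05 s, during which the arm holds its last target.

## Working session

There is one attempt and no reset: what is moved stays moved. The work goes in short steps, Python scripts to look and compute and a shell command to move; the robot and the scene stay as the last step left them, time stands still between calls to the robot, and variables do not carry over. Pictures are saved under pics/ and viewed, and the job is handed in when it is done.

```bash
ls; mkdir -p pics; cat > h.py <<'E'
from bench import *
import numpy as np, cv2
def snap(n,f):
    T=get_calibration(n); p,d=camera(n); cv2.imwrite('pics/'+f+'.png',p[:,:,::-1]); np.savez('pics/'+f+'.npz',p=p,d=d,**{k:T[k] for k in T})
    return p,d,T
def load(f): 
    z=np.load('pics/'+f+'.npz'); return z['p'],z['d'],{k:z[k] for k in z.files if k not in 'pd'}
def cloud(d,T):
    h,w=d.shape; v,u=np.mgrid[:h,:w]
    P=np.stack([(u-T['cx'])/T['fx']*d,(v-T['cy'])/T['fy']*d,d],-1)
    M=np.array(T['world_from_camera']); return P@M[:3,:3].T+M[:3,3]
E
python3 - <<'E'
from h import *
snap('scene','s0');snap('top','t0')
o=get_obs();print(o)
print(get_calibration('top'),get_calibration('wrist'))
E
```

```text
pics
{'time_s': 0.1, 'q': array([ 1.11570618e+00,  1.81480922e-01,  1.60788994e+00, -1.63283278e-05,
        1.35381823e+00, -2.06305843e-01]), 'dq': array([ 9.19182062e-05, -2.17182594e-03,  1.37470929e-03, -5.99883419e-04,
       -1.24939213e-03,  1.54537919e-03]), 'joint_efforts': array([-1.20319683e-04, -4.45875478e+01, -3.52238560e+01, -3.74088186e-04,
        4.12447873e-03, -3.08349092e-05]), 'eef_pos': array([0.14135852, 0.55686525, 0.244475  ]), 'eef_rot': array([-2.51644919e-04,  1.24069816e-01,  9.92273170e-01, -7.57556563e-04]), 'wrist_force': array([-0.13468252, -0.16992862, -0.94061373]), 'torque': array([ 0.0390732 , -0.03543174, -0.02005837]), 'opening': 0.9992522935757473}
{'fx': 495.1175807800902, 'fy': 495.1175807800902, 'cx': 256.7085262597073, 'cy': 188.12422197295786, 'world_from_camera': array([[-0.02369082, -0.89196549,  0.45148234, -0.18335132],
       [-0.99970386,  0.01862457, -0.01566249,  0.00237999],
       [ 0.00556174, -0.4517197 , -0.89214258,  1.47693565],
       [ 0.        ,  0.        ,  0.        ,  1.        ]])} {'fx': 271.3375826719208, 'fy': 271.3375826719208, 'cx': 254.7185495419973, 'cy': 194.41960164786306, 'world_from_camera': array([[ 0.24585366,  0.92463425,  0.29087366,  0.06590411],
       [ 0.96930602, -0.23410588, -0.07510174,  0.57694746],
       [-0.00134641,  0.30040963, -0.95380933,  0.37361715],
       [ 0.        ,  0.        ,  0.        ,  1.        ]])}
```

View pics/s0.png

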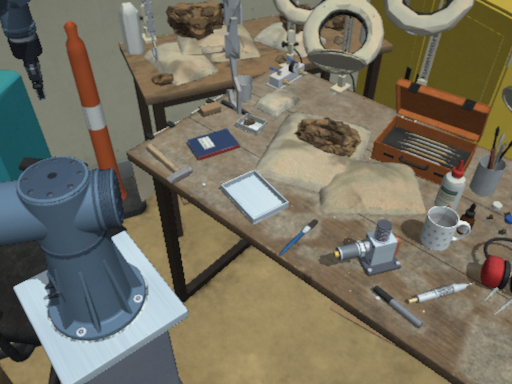

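View pics/t0.png

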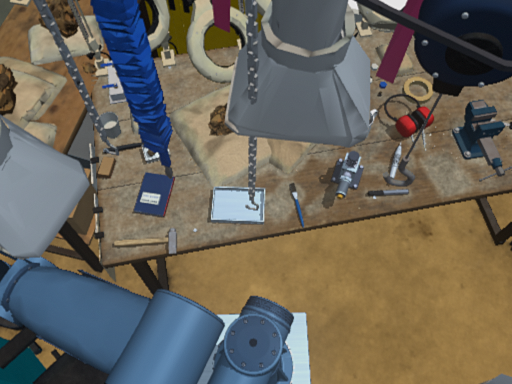

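The scene shows the tray at about (253,195), the brush at (298,237) and the outlet at (372,250) with its filter pointing to the robot. In the top view the outlet is at (347,175) and the tray at (238,205). Some things hang above the bench, so I'll check their heights.

```bash
python3 - <<'E'
from h import *
for f,(x,y,w,h) in {'t0':(180,130,220,120),'s0':(200,160,240,170)}.items():
    p,d,T=load(f); cv2.imwrite(f'pics/{f}c.png',cv2.resize(p[y:y+h,x:x+w,::-1],None,fx=3.3,fy=3.3,interpolation=cv2.INTER_CUBIC))
p,d,T=load('t0');C=cloud(d,T)
for (u,v) in [(300,100),(255,60),(252,170),(135,80),(166,160),(320,20),(238,205),(225,205),(347,175),(215,190),(264,190),(211,221),(264,221),(425,20),(395,30)]: print((u,v),C[v,u].round(3))
E
```

```text
(300, 100) [ 0.224 -0.069  0.933]
(255, 60) [ 0.238 -0.008  0.998]
(252, 170) [ 0.231 -0.003  0.727]
(135, 80) [0.252 0.153 0.946]
(166, 160) [0.267 0.15  0.706]
(320, 20) [ 0.252 -0.084  1.049]
(238, 205) [0.503 0.039 0.001]
(225, 205) [0.503 0.082 0.003]
(347, 175) [ 0.569 -0.315  0.073]
(215, 190) [0.559 0.116 0.002]
(264, 190) [ 0.546 -0.047  0.022]
(211, 221) [0.446 0.127 0.005]
(264, 221) [ 0.446 -0.044 -0.003]
(425, 20) [ 0.16  -0.164  1.138]
(395, 30) [ 0.251 -0.177  1.032]
```

View pics/t0c.png

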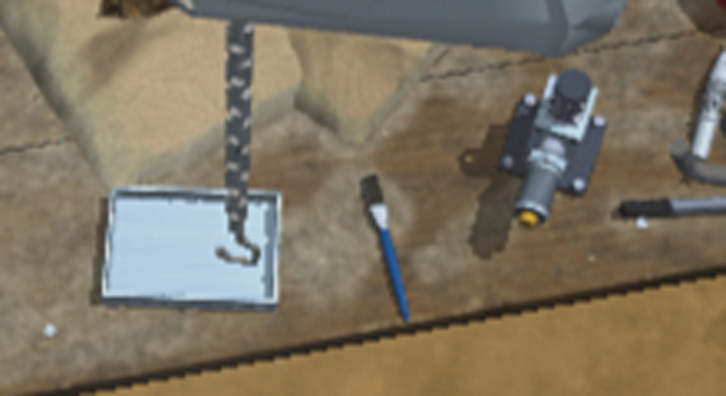

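View pics/s0c.png

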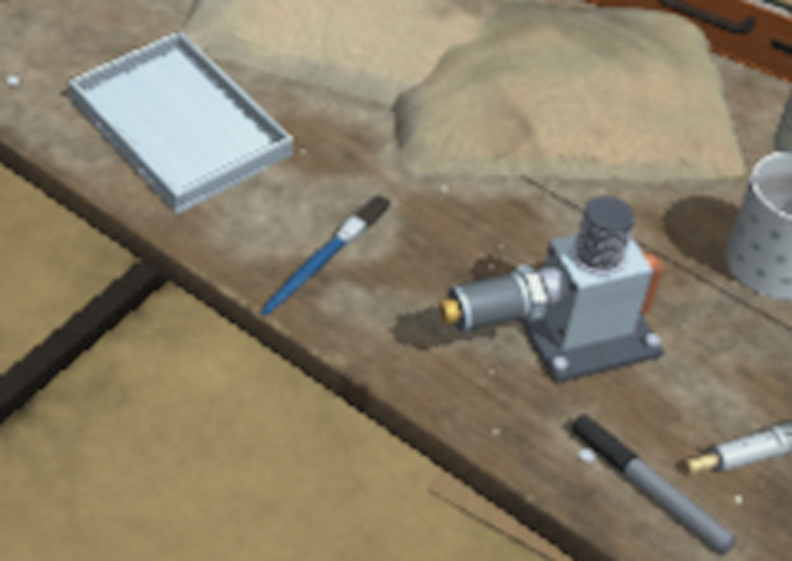

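```bash
python3 - <<'E'
from h import *
p,d,T=load('t0');C=cloud(d,T)
def st(m,n): 
    q=C[m&(d>0)]; print(n,len(q),'min',np.percentile(q,1,axis=0).round(3),'max',np.percentile(q,99,axis=0).round(3)) if len(q) else print(n,0)
v,u=np.mgrid[:384,:512]
z=C[...,2]
st((z>.3)&(u>236)&(u<268)&(v>120)&(v<215),'chain')
st((z>.3)&(u>100)&(u<180)&(v<185),'bluehose')
st((z>.3)&(u>225)&(u<372)&(v<145),'hood')
st((z>.3)&(u>375)&(v<110),'right')
st((z>.3)&(u<90)&(v>110)&(v<250),'left')
st((z>.1)&(u<330)&(v>258),'arm')
for f in ['t0','s0']:
    p,d,T=load(f);C=cloud(d,T)
    R=(C[...,0]>.4)&(C[...,0]<.75)&(C[...,1]<-.15)&(C[...,1]>-.4)&(C[...,2]>.02)&(C[...,2]<.2)
    q=C[R]; 
    top=q[q[:,2]>.115]; print(f,len(q),q[:,2].max(),'top',len(top),top.mean(0).round(4),top.min(0).round(3),top.max(0).round(3))
    r,g,b=[p[...,i].astype(int) for i in range(3)]
    br=R&(r>g+25)&(g>b+20)&(C[...,0]<.52); print('brass',br.sum(),C[br].mean(0).round(4) if br.any() else '', np.argwhere(br).mean(0) if br.any() else '')
# inner tray
p,d,T=load('t0');C=cloud(d,T)
hsv=cv2.cvtColor(p,cv2.COLOR_RGB2HSV)
m=((hsv[...,1]<60)&(hsv[...,2]>130)&(C[...,0]>.4)&(C[...,0]<.62)&(C[...,1]>-.08)&(C[...,1]<.16)&(C[...,2]<.05)).astype(np.uint8)
m=cv2.morphologyEx(m,cv2.MORPH_CLOSE,np.ones((9,9)))
c=max(cv2.findContours(m,0,2)[0],key=cv2.contourArea)
M=np.array(T['world_from_camera']);
def plane(u,v,z):
    r=M[:3,:3]@np.array([(u-T['cx'])/T['fx'],(v-T['cy'])/T['fy'],1]);o=M[:3,3]; return o+r*(z-o[2])/r[2]
w=np.array([plane(x,y,.022)[:2] for x,y in c[:,0]],np.float32)
print('tray',cv2.minAreaRect(w),cv2.boxPoints(cv2.minAreaRect(w)))
E
```

```text
chain 1042 min [ 0.218 -0.025  0.552] max [0.241 0.018 0.888]
bluehose 7018 min [0.247 0.129 0.355] max [0.969 0.286 1.076]
hood 18959 min [ 0.202 -0.341  0.364] max [0.91  0.038 1.087]
right 10322 min [ 0.117 -0.422  0.353] max [ 0.932 -0.118  1.172]
left 8123 min [0.063 0.256 0.791] max [0.217 0.34  0.939]
arm 22773 min [-0.113 -0.069  0.331] max [0.112 0.435 0.802]
t0 871 0.13644770467465595 top 113 [ 0.6035 -0.3271  0.1288] [ 0.587 -0.345  0.115] [ 0.626 -0.31   0.136]
brass 12 [ 0.4994 -0.2856  0.0657] [195.41666667 339.83333333]
s0 2464 0.13372826249673087 top 197 [ 0.6035 -0.3331  0.1275] [ 0.588 -0.349  0.116] [ 0.627 -0.313  0.134]
brass 17 [ 0.4988 -0.2903  0.0636] [253.23529412 336.47058824]
tray ((0.5111123919487, 0.039255231618881226), (0.2419620156288147, 0.23627370595932007), 0.32439327239990234) [[ 0.38946444  0.15670523]
 [ 0.3908022  -0.07956469]
 [ 0.63276035 -0.07819477]
 [ 0.6314226   0.15807515]]
```

```bash
python3 - <<'E'
from h import *
for f in ['t0','s0']:
    p,d,T=load(f);C=cloud(d,T)
    a=1.1157; R=C[...,0]*np.cos(a)+C[...,1]*np.sin(a); L=-C[...,0]*np.sin(a)+C[...,1]*np.cos(a)
    print(f)
    for r in np.arange(-.2,.7,.05):
        m=(abs(R-r)<.025)&(abs(L)<.2)&(C[...,2]>.03)&(d>0)
        if m.sum()>20: print(round(r,2),m.sum(),'z',np.percentile(C[m][:,2],[1,50,99]).round(3),'lat',np.percentile(L[m],[1,99]).round(3))
p,d,T=load('t0');C=cloud(d,T)
for n,(u0,u1,v0,v1) in {'chain':(240,264,0,215),'hose':(95,180,0,190),'hood':(225,372,0,145),'r1':(375,512,0,110),'left':(0,90,110,250),'c2':(35,130,0,150)}.items():
    q=C[v0:v1,u0:u1].reshape(-1,3); q=q[(q[:,0]<.5)&(q[:,2]>.3)]; k=q[q[:,2].argmin()]; print(n,len(q),'lowest',k.round(3),'range',q.min(0).round(2),q.max(0).round(2))
E
```

```text
t0
-0.1 563 z [0.038 1.142 1.151] lat [-0.2 -0. ]
-0.05 2202 z [0.07  0.387 1.166] lat [-0.196  0.067]
-0.0 2421 z [0.365 0.388 1.166] lat [-0.183  0.13 ]
0.05 4841 z [0.333 0.786 0.802] lat [-0.092  0.159]
0.1 3462 z [0.779 0.798 0.874] lat [-0.199  0.18 ]
0.15 2287 z [0.726 0.757 0.778] lat [0.056 0.179]
0.2 2163 z [0.694 0.73  0.746] lat [0.06  0.179]
0.25 8101 z [0.671 0.91  1.076] lat [-0.194  0.175]
0.3 5626 z [0.659 0.816 0.861] lat [-0.061  0.173]
0.35 6970 z [0.633 0.874 1.03 ] lat [-0.165  0.166]
0.4 1556 z [0.591 0.63  0.917] lat [-0.06   0.177]
0.45 91 z [0.565 0.622 0.626] lat [0.076 0.134]
0.5 50 z [0.469 0.542 0.567] lat [0.076 0.116]
0.55 135 z [0.433 0.466 0.511] lat [0.076 0.118]
s0
-0.1 278 z [0.03  0.066 0.155] lat [-0.018  0.061]
-0.05 11108 z [0.037 0.291 0.389] lat [-0.104  0.096]
-0.0 2903 z [0.035 0.371 0.391] lat [-0.107  0.092]
0.05 522 z [0.32  0.387 0.39 ] lat [-0.107  0.09 ]
0.35 59 z [0.54  0.567 0.586] lat [0.072 0.096]
0.4 156 z [0.539 0.553 0.567] lat [0.058 0.095]
0.45 26 z [0.526 0.535 0.547] lat [0.058 0.06 ]
0.5 585 z [0.245 0.34  0.494] lat [0.091 0.132]
0.55 1476 z [0.32  0.421 0.489] lat [0.08  0.152]
0.6 28 z [0.242 0.252 0.428] lat [0.083 0.138]
chain 3370 lowest [ 0.238 -0.005  0.546] range [-0.18 -0.02  0.55] [0.37 0.01 1.48]
hose 6500 lowest [0.273 0.157 0.626] range [-0.18  0.    0.63] [0.31 0.27 1.48]
hood 18177 lowest [0.238 0.003 0.801] range [-0.18 -0.19  0.8 ] [0.37 0.04 1.48]
r1 10115 lowest [ 0.25  -0.188  0.939] range [-0.18 -0.26  0.94] [0.26 0.   1.48]
left 8189 lowest [0.11  0.284 0.786] range [-0.18  0.    0.79] [0.3  0.37 1.48]
c2 3857 lowest [0.309 0.273 0.679] range [-0.18  0.    0.68] [0.31 0.32 1.48]
```

```bash
python3 - <<'E'
from h import *
p,d,T=load('s0');M=np.linalg.inv(T['world_from_camera']); print(np.array(T['world_from_camera']).round(3))
for n,X in {'chain':(.238,-.005,.55),'chain2':(.23,0,.9),'hose':(.273,.157,.63),'c2':(.309,.273,.68),'hood':(.224,-.069,.933),'r':(.25,-.188,.94),'TCP':(.141,.557,.244)}.items():
    q=M[:3,:3]@np.array(X)+M[:3,3]; u=T['cx']+T['fx']*q[0]/q[2]; v=T['cy']+T['fy']*q[1]/q[2]; print(n,u.round(),v.round(),q[2].round(3), d[int(v),int(u)] if 0<=u<512 and 0<=v<384 else '')
for n in['wrist']: snap(n,'w0')
E
```

```text
[[ 0.781 -0.42   0.463 -0.118]
 [-0.625 -0.536  0.568 -0.75 ]
 [ 0.009 -0.732 -0.681  0.98 ]
 [ 0.     0.     0.     1.   ]]
chain 155.0 57.0 0.88 0.8799745
chain2 111.0 -183.0 0.641 
hose 123.0 -19.0 0.934 
c2 108.0 -64.0 0.983 
hood 127.0 -212.0 0.577 
r 200.0 -213.0 0.517 
TCP 40.0 89.0 1.363 1.3077356
```

View pics/w0.png

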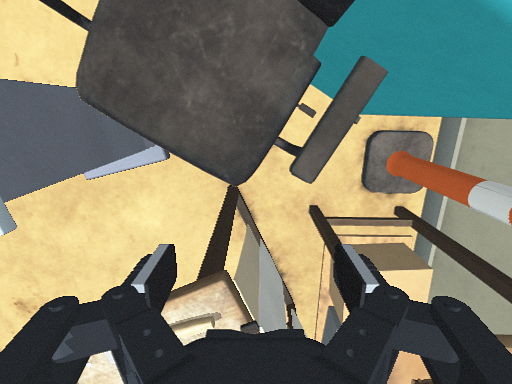

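```bash
python3 - <<'E'
from h import *
import bench; print([n for n in dir(bench) if not n.startswith('__')]); print(getattr(bench,'tip_extent',None))
p,d,T=load('t0');C=cloud(d,T);p2,d2,T2=load('s0');C2=cloud(d2,T2)
q=np.vstack([C[d>0],C2[d2>0]])
# max height map on table x .3..1, below .6
for x in np.arange(.3,1.05,.05):
    row=[]
    for y in np.arange(.8,-.6,-.1):
        s=q[(abs(q[:,0]-x)<.025)&(abs(q[:,1]-y)<.05)&(q[:,2]<1.2)]
        row.append('%4d'%(np.percentile(s[:,2],98)*1000) if len(s)>5 else '   .')
    print('%.2f'%x,' '.join(row))
# tray depth mask: points above/below
m=(C[...,0]>.4)&(C[...,0]<.62)&(C[...,1]>-.1)&(C[...,1]<.18)&(C[...,2]>.012)&(C[...,2]<.03)
print('traywalls',np.percentile(C[m],[2,50,98],axis=0).round(3))
E
```

```text
['MotionError', 'camera', 'get_calibration', 'get_obs', 'hand_in', 'tip_extent']
0.014
0.30    .    .    .    3    3 1034  691 1053 1047 1042  947 -807 -807 -807
0.35 -805 -809 -809    3   21   22   22    2  995  940  932 -806 -804 -807
0.40 -808 -811 -811   13   20   23   22    5    4    3    3 -805 -808 -805
0.45 -812 -811 -809    5    5   13    4   22   22    4    9    4    3    2
0.50  -11    1 -806   12   16   18    5   20   20    6   10   75    5    4
0.55    3    1 -808    5   15   18    5   22   22   11    7   77   16   16
0.60   36   43 -810   25   12   18    6   42   32   11    5  132   83   19
0.65   48   42 -807   28    6   18   36   50  440  446   29   82   65   22
0.70   63   51    0   22   19   20   49   93  418  438   38    4    4   19
0.75  220   56    3   72   18   20  416  414  377  411   45   23   91   65
0.80  221   82    5   75   71   37  450  454  372   44   46   36   91   67
0.85  224   94    4   76  386  396  460  475  518  516  488   32  443   37
0.90  220  100    6    7   43  382  499  491  455  514  525  151  416   35
0.95  204   98    5   56   39  428  409   42   70   71  537  106  359   65
1.00   96   60    5   83   82    5  413   23  235  238   44  377  374  360
traywalls [[ 0.435 -0.046  0.013]
 [ 0.57   0.073  0.02 ]
 [ 0.618  0.148  0.029]]
```

```bash
python3 - <<'E'
from h import *
for f,zc in [('t0',0.022),('s0',0.022)]:
    p,d,T=load(f);C=cloud(d,T)
    hsv=cv2.cvtColor(p,cv2.COLOR_RGB2HSV)
    m=((hsv[...,0]>85)&(hsv[...,0]<125)&(hsv[...,2]>120)&(hsv[...,1]<90)&(hsv[...,1]>8)&(C[...,0]>.4)&(C[...,0]<.62)&(C[...,1]>-.1)&(C[...,1]<.17)&(C[...,2]<.05)).astype(np.uint8)
    m=cv2.morphologyEx(m,cv2.MORPH_OPEN,np.ones((3,3)));m=cv2.morphologyEx(m,cv2.MORPH_CLOSE,np.ones((9,9)))
    c=max(cv2.findContours(m,0,2)[0],key=cv2.contourArea); print(cv2.boundingRect(c),cv2.contourArea(c))
    # floor points by depth of the tray interior
    M=T['world_from_camera']
    def pl(u,v,z):
        r=M[:3,:3]@np.array([(u-T['cx'])/T['fx'],(v-T['cy'])/T['fy'],1]);o=M[:3,3];return (o+r*(z-o[2])/r[2])[:2]
    w=np.array([pl(x,y,.022) for x,y in c[:,0]]).astype(np.float32)
    R=cv2.minAreaRect(w); print(f,R); print(cv2.boxPoints(R).round(3).tolist())
E
```

```text
(211, 188, 54, 34) 1528.0
t0 ((0.4934691786766052, 0.04019859805703163), (0.1720554679632187, 0.11125018447637558), 84.64598846435547)
[[0.4300000071525574, -0.03999999910593033], [0.5410000085830688, -0.050999999046325684], [0.5569999814033508, 0.12099999934434891], [0.44600000977516174, 0.13099999725818634]]
(222, 171, 66, 53) 1663.5
s0 ((0.4923175573348999, 0.027934610843658447), (0.18490329384803772, 0.12385823577642441), 86.01707458496094)
[[0.42399999499320984, -0.05999999865889549], [0.5479999780654907, -0.0689999982714653], [0.5609999895095825, 0.11599999666213989], [0.43700000643730164, 0.12399999797344208]]
```

```bash
cat >> h.py <<'E'
from scipy.spatial.transform import Rotation as Ro
def rot(o): w,x,y,z=o['eef_rot']; return Ro.from_quat([x,y,z,w])
def to(pos,yawy=None):
    "shift(mm) in tool axes & turn for TCP pos, tool down w/ tool y at angle yawy"
    o=get_obs();R=rot(o); s=R.inv().apply(np.array(pos)-o['eef_pos'])*1000
    t=[0,0,0]
    if yawy is not None:
        y=np.array([np.cos(yawy),np.sin(yawy),0]);z=np.array([0,0,-1.]);x=np.cross(y,z)
        t=(R.inv()*Ro.from_matrix(np.stack([x,y,z],1))).as_rotvec().round(3)
    print('shift',s.round(1),'turn',t)
def st():
    o=get_obs();y=rot(o).apply([0,1,0]);z=rot(o).apply([0,0,1])
    print('t',round(o['time_s'],2),'q',o['q'].round(3),'p',o['eef_pos'].round(4),'yawy',np.arctan2(y[1],y[0]).round(3),'z',z.round(3),'eff',o['joint_efforts'].round(1),'F',o['wrist_force'].round(1),'op',round(o['opening'],3))
E
python3 -m jog '[[[-35,-8.7,9.5],[0,0,0],1],[[-70,-17.4,19],[0,0,0],1],[[-105,-26,28.5],[0,0,0],1],[[-140,-35,38],[0,0,0],1],[[-175,-43,47.5],[0,0,0],1],[[-210,-52,57],[0,0,0],1],[[-245,-61,66],[0,0,0],1],[[-280,-70,76],[0,0,0],1],[[-315,-78,85],[0,0,0],1],[[-350,-87,95],[0,0,0],1],[[-350,-87,95],[0,0,0],1]]'; python3 -c "
from h import *
st()"
```

```text
time_s: 1.07
eef_pos: [0.4635, 0.3823, 0.1474]
eef_rot: [-0.0, 0.127, 0.992, -0.002]
wrist_force: [-0.7, -0.7, -0.2]
opening: 1.001
t 1.07 q [ 0.494  0.34   1.619 -0.003  1.184 -0.822] p [0.4635 0.3823 0.1474] yawy 1.317 z [-0.001 -0.004 -1.   ] eff [ -1.4 -48.8 -33.1  -0.1  -0.3  -0.7] F [-0.7 -0.7 -0.2] op 1.001
```

```bash
python3 - <<'E'
from h import *
p,d,T=snap('top','t1');C=cloud(d,T)
a=get_obs()['q'][0]; R=C[...,0]*np.cos(a)+C[...,1]*np.sin(a); L=-C[...,0]*np.sin(a)+C[...,1]*np.cos(a)
for r in np.arange(-.15,.7,.05):
    for l in (0,.06,.12,.18):
        m=(abs(R-r)<.025)&(abs(L-l)<.02)&(C[...,2]>.1)&(d>0)
        print('%.2f %.2f: %s'%(r,l,np.percentile(C[m][:,2],[5,50,95]).round(2) if m.sum()>8 else '-'),end=' | ')
    print()
E
```

```text
-0.15 0.00: - | -0.15 0.06: - | -0.15 0.12: - | -0.15 0.18: - | 
-0.10 0.00: - | -0.10 0.06: - | -0.10 0.12: - | -0.10 0.18: - | 
-0.05 0.00: [0.19 0.39 0.39] | -0.05 0.06: [0.33 0.36 0.39] | -0.05 0.12: [0.36 0.37 0.37] | -0.05 0.18: - | 
0.00 0.00: [0.39 0.39 0.39] | 0.00 0.06: [0.37 0.38 0.39] | 0.00 0.12: [0.37 0.37 0.38] | 0.00 0.18: [0.37 0.45 0.56] | 
0.05 0.00: [0.38 0.39 0.39] | 0.05 0.06: [0.34 0.36 0.39] | 0.05 0.12: [0.33 0.36 0.37] | 0.05 0.18: [0.35 0.55 0.68] | 
0.10 0.00: - | 0.10 0.06: [0.73 0.76 0.78] | 0.10 0.12: [0.73 0.76 0.78] | 0.10 0.18: [0.5  0.75 0.78] | 
0.15 0.00: - | 0.15 0.06: [0.78 0.78 0.78] | 0.15 0.12: [0.78 0.78 0.78] | 0.15 0.18: [0.78 0.78 0.78] | 
0.20 0.00: - | 0.20 0.06: [0.72 0.77 0.77] | 0.20 0.12: [0.73 0.74 0.77] | 0.20 0.18: [0.72 0.77 0.78] | 
0.25 0.00: - | 0.25 0.06: [0.66 0.69 0.71] | 0.25 0.12: [0.69 0.71 0.72] | 0.25 0.18: [0.7  0.83 0.88] | 
0.30 0.00: [0.73 0.96 1.07] | 0.30 0.06: [0.64 0.65 0.67] | 0.30 0.12: [0.65 0.68 0.82] | 0.30 0.18: [0.66 0.89 0.94] | 
0.35 0.00: - | 0.35 0.06: [0.6  0.62 0.64] | 0.35 0.12: [0.62 0.63 0.65] | 0.35 0.18: [0.61 0.89 0.92] | 
0.40 0.00: - | 0.40 0.06: [0.54 0.91 1.03] | 0.40 0.12: [0.58 0.6  0.61] | 0.40 0.18: [0.53 0.58 0.6 ] | 
0.45 0.00: - | 0.45 0.06: [0.54 0.55 0.55] | 0.45 0.12: [0.55 0.57 0.58] | 0.45 0.18: - | 
0.50 0.00: - | 0.50 0.06: [0.53 0.53 0.54] | 0.50 0.12: - | 0.50 0.18: - | 
0.55 0.00: - | 0.55 0.06: [0.45 0.51 0.52] | 0.55 0.12: [0.44 0.47 0.49] | 0.55 0.18: [0.51 0.51 0.52] | 
0.60 0.00: - | 0.60 0.06: [0.47 0.5  0.51] | 0.60 0.12: [0.49 0.49 0.5 ] | 0.60 0.18: [0.48 0.5  0.51] | 
0.65 0.00: - | 0.65 0.06: - | 0.65 0.12: - | 0.65 0.18: - |
```

View pics/t1.png

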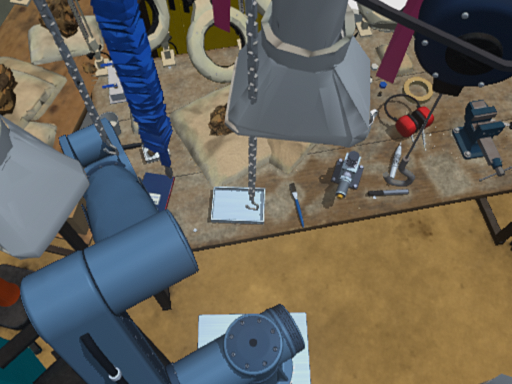

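```bash
python3 -m jog '[[[-8,-6,0],[0,0,0],1],[[-16,-12,0],[0,0,0],1],[[-24,-18,0],[0,0,0],1],[[-24,-18,0],[0,0,0],1]]' | head -1; python3 -c "
from h import *
st()"
python3 -m jog '[[[-6,-4,0],[0,0,0],1],[[-12,-8,0],[0,0,0],1],[[-12,-8,0],[0,0,0],1]]' | head -1; python3 -c "
from h import *
st()"
python3 -m jog '[[[-6,-4,0],[0,0,0],1],[[-12,-8,0],[0,0,0],1],[[-12,-8,0],[0,0,0],1]]' | head -1; python3 -c "
from h import *
st()"
```

```text
time_s: 1.45
t 1.45 q [ 0.445  0.338  1.62  -0.002  1.186 -0.871] p [0.4808 0.3594 0.1485] yawy 1.317 z [-0.001 -0.003 -1.   ] eff [ -0.3 -49.1 -31.9  -0.    0.1  -0.2] F [ 0.4  0.2 -1. ] op 1.001
time_s: 1.7
t 1.7 q [ 0.421  0.34   1.616 -0.003  1.187 -0.895] p [0.4912 0.348  0.1489] yawy 1.317 z [-0.    -0.003 -1.   ] eff [ -0.  -49.5 -32.1  -0.    0.   -0.2] F [-0.1 -0.3 -0.5] op 1.002
time_s: 1.95
t 1.95 q [ 0.396  0.344  1.61  -0.003  1.188 -0.919] p [0.5019 0.3363 0.1491] yawy 1.316 z [ 0.    -0.003 -1.   ] eff [  0.  -49.7 -32.1  -0.    0.   -0.2] F [-0.2 -0.1 -0.4] op 0.998
```

```bash
for i in 1 2 3 4; do python3 -m jog '[[[-7,-8,0],[0,0,0],1],[[-14,-16,0],[0,0,0],1],[[-14,-16,0],[0,0,0],1]]' | head -1; python3 -c "
from h import *
st()"; done
```

```text
time_s: 2.2
t 2.2 q [ 0.357  0.339  1.617 -0.004  1.186 -0.956] p [0.5125 0.3153 0.1491] yawy 1.314 z [ 0.001 -0.004 -1.   ] eff [  0.  -49.6 -32.1  -0.    0.   -0.2] F [ 0.2 -0.7  0.4] op 1.002
time_s: 2.45
t 2.45 q [ 0.317  0.336  1.621 -0.005  1.185 -0.993] p [0.5231 0.2943 0.1492] yawy 1.313 z [ 0.001 -0.005 -1.   ] eff [ -0.1 -49.4 -32.   -0.    0.   -0.2] F [-1.   1.3  0.5] op 1.002
time_s: 2.7
t 2.7 q [ 0.278  0.334  1.623 -0.006  1.184 -1.031] p [0.5337 0.2733 0.1494] yawy 1.311 z [ 0.002 -0.005 -1.   ] eff [ -0.1 -49.2 -32.   -0.    0.   -0.2] F [0.9 1.  0.1] op 1.004
time_s: 2.95
t 2.95 q [ 0.24   0.334  1.622 -0.007  1.184 -1.067] p [0.5442 0.2523 0.1496] yawy 1.31 z [ 0.002 -0.006 -1.   ] eff [ -0.1 -49.2 -32.   -0.    0.   -0.2] F [ 0.5 -0.5  0.6] op 1.0
```

```bash
python3 - <<'E'
from h import *
p,d,T=snap('top','t2');p,d,T=load('t2')
cv2.imwrite('pics/t2c.png',cv2.resize(p[100:300,80:300,::-1],None,fx=3,fy=3))
C=cloud(d,T)
for (u,v) in [(160,150),(165,160),(168,168),(168,180),(150,180),(190,180)]: print(u,v,C[v,u].round(3),p[v,u])
E
```

```text
160 150 [0.252 0.15  0.766] [24 46 93]
165 160 [0.267 0.152 0.706] [21 38 76]
168 168 [0.268 0.152 0.674] [57 58 62]
168 180 [0.232 0.146 0.695] [ 68  98 129]
150 180 [0.234 0.179 0.692] [ 65  96 127]
190 180 [0.598 0.2   0.002] [140 133 115]
```

View pics/t2c.png

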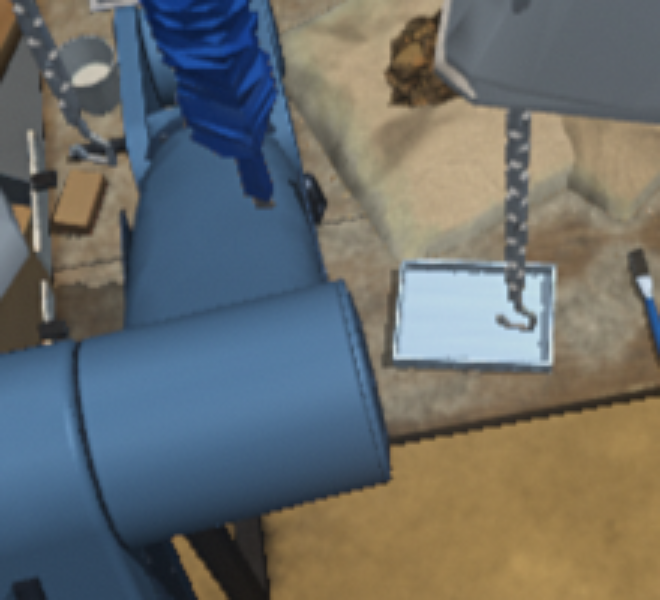

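```bash
python3 - <<'E'
from h import *
for f in ['t0','t2']:
    p,d,T=load(f)
    C=cloud(d,T)
    for v in range(158,184,2): 
        print(f,v,[('%.2f,%.2f'%(C[v,u,2],C[v,u,0])) for u in range(162,174,2)])
E
```

```text
t0 158 ['0.71,0.27', '0.71,0.27', '0.71,0.27', '0.71,0.27', '-0.00,0.69', '-0.00,0.69']
t0 160 ['0.70,0.27', '0.70,0.27', '0.71,0.27', '0.70,0.27', '0.69,0.28', '0.00,0.68']
t0 162 ['0.69,0.27', '0.70,0.27', '0.70,0.27', '0.70,0.27', '0.69,0.27', '-0.00,0.67']
t0 164 ['0.68,0.27', '0.69,0.27', '0.69,0.27', '0.69,0.27', '0.68,0.27', '-0.00,0.66']
t0 166 ['0.00,0.65', '0.67,0.27', '0.68,0.27', '0.68,0.27', '-0.01,0.66', '0.01,0.65']
t0 168 ['0.00,0.65', '0.00,0.64', '0.67,0.27', '0.67,0.27', '0.66,0.28', '0.00,0.65']
t0 170 ['-0.00,0.64', '0.00,0.64', '0.66,0.27', '0.66,0.27', '0.66,0.27', '0.00,0.64']
t0 172 ['0.00,0.63', '-0.00,0.63', '0.66,0.27', '0.66,0.27', '0.65,0.27', '0.65,0.27']
t0 174 ['-0.00,0.63', '-0.00,0.63', '0.64,0.27', '0.65,0.27', '0.65,0.27', '0.64,0.28']
t0 176 ['0.02,0.61', '0.01,0.61', '0.02,0.61', '0.64,0.27', '0.65,0.27', '-0.01,0.62']
t0 178 ['0.01,0.60', '0.02,0.60', '0.01,0.60', '0.02,0.60', '0.63,0.27', '0.02,0.60']
t0 180 ['0.01,0.59', '0.01,0.59', '0.01,0.59', '0.01,0.60', '0.02,0.59', '0.01,0.59']
t0 182 ['0.01,0.59', '0.01,0.59', '0.01,0.59', '0.02,0.58'
[... 447 characters left out ...]
.65,0.28']
t2 168 ['0.66,0.28', '0.65,0.28', '0.67,0.27', '0.67,0.27', '0.66,0.27', '0.66,0.28']
t2 170 ['0.66,0.27', '0.66,0.27', '0.66,0.27', '0.67,0.27', '0.67,0.27', '0.66,0.27']
t2 172 ['0.68,0.26', '0.67,0.26', '0.67,0.26', '0.67,0.26', '0.67,0.26', '0.67,0.26']
t2 174 ['0.68,0.25', '0.68,0.25', '0.68,0.25', '0.68,0.25', '0.68,0.25', '0.68,0.25']
t2 176 ['0.69,0.24', '0.68,0.25', '0.68,0.25', '1.48,-0.18', '0.68,0.25', '0.68,0.25']
t2 178 ['0.69,0.24', '0.69,0.24', '0.69,0.24', '0.69,0.24', '0.69,0.24', '0.69,0.24']
t2 180 ['0.69,0.23', '0.70,0.23', '0.70,0.23', '0.69,0.23', '0.70,0.23', '0.69,0.23']
t2 182 ['0.70,0.23', '0.70,0.23', '0.70,0.22', '0.70,0.23', '1.48,-0.18', '0.70,0.23']
```

```bash
python3 - <<'E'
from h import *
for f in ['t0','s0']:
    p,d,T=load(f);C=cloud(d,T)
    m=(C[...,0]>.55)&(C[...,0]<.8)&(abs(C[...,1])<.25)&(C[...,2]>.15)&(C[...,2]<.8)&(d>0)
    a=np.argwhere(m); print(f,len(a), a.min(0) if len(a) else'',a.max(0) if len(a) else'')
    for v,u in a[::max(1,len(a)//12)]: print((u,v),C[v,u].round(3),p[v,u])
E
```

```text
t0 993 [ 40 187] [ 83 234]
(np.int64(192), np.int64(40)) [0.799 0.151 0.446] [180 179 150]
(np.int64(187), np.int64(47)) [0.796 0.168 0.421] [90 91 78]
(np.int64(200), np.int64(51)) [0.784 0.132 0.417] [172 174 150]
(np.int64(191), np.int64(56)) [0.769 0.156 0.415] [114 115 102]
(np.int64(194), np.int64(60)) [0.763 0.149 0.405] [148 148 133]
(np.int64(214), np.int64(63)) [0.774 0.095 0.379] [90 91 75]
(np.int64(217), np.int64(66)) [0.766 0.087 0.375] [167 164 135]
(np.int64(220), np.int64(68)) [0.758 0.078 0.376] [190 184 151]
(np.int64(229), np.int64(70)) [0.763 0.053 0.361] [181 177 149]
(np.int64(207), np.int64(73)) [0.738 0.114 0.379] [134 136 123]
(np.int64(226), np.int64(75)) [0.746 0.062 0.36 ] [162 161 139]
(np.int64(226), np.int64(78)) [0.741 0.062 0.353] [150 150 132]
(np.int64(227), np.int64(82)) [0.737 0.06  0.34 ] [100  94  81]
s0 1740 [  9 302] [ 73 365]
(np.int64(312), np.int64(9)) [0.8   0.162 0.439] [101  99  89]
(np.int64(318), np.int64(21)) [0.788 0.124 0.422] [193 193 166]
(np.int64(319), np.int64(29)) [0.783 0.113 0.405] [66 67 63]
(np.int64(305), np.int64(38)) [0.743 0.123 0.387] [140 140 127]
(np.int64(305), np.int64(46)) [0.737 0.115 0.369] [113 114 103]
(np.int64(320), np.int64(51)) [ 0.656 -0.019  0.435] [86 86 79]
(np.int64(345), np.int64(54)) [ 0.684 -0.073  0.441] [154 146 125]
(np.int64(332), np.int64(57)) [ 0.688 -0.031  0.414] [69 68 62]
(np.int64(310), np.int64(60)) [0.677 0.032 0.383] [69 69 63]
(np.int64(345), np.int64(62)) [ 0.725 -0.041  0.393] [69 69 63]
(np.int64(336), np.int64(65)) [ 0.732 -0.008  0.368] [66 67 60]
(np.int64(347), np.int64(68)) [ 0.756 -0.025  0.358] [67 67 61]
```

```bash
python3 -m jog '[[[14,-30,-10],[0,0,0],1],[[28,-60,-20],[0,0,0],1],[[41,-90,-30],[0,0,0],1],[[55,-120,-40],[0,0,0],1],[[48,-153,-40],[0,0,0],1],[[41,-186,-40],[0,0,0],1],[[34,-218,-40],[0,0,0],1],[[32,-232,-40],[0,0,0],1],[[30,-244,-40],[0,0,0],1],[[30,-244,-40],[0,0,0],1]]'|head -1; python3 -c "
from h import *
st()"
python3 -m jog '[[[-3,-12,0],[0,0,0],1],[[-6,-24,0],[0,0,0],1],[[-9,-36,0],[0,0,0],1],[[-9,-36,0],[0,0,0],1]]'|head -1; python3 -c "
from h import *
st()"
python3 -m jog '[[[-3,-12,0],[0,0,0],1],[[-6,-24,0],[0,0,0],1],[[-9,-36,0],[0,0,0],1],[[-9,-36,0],[0,0,0],1]]'|head -1; python3 -c "
from h import *
st()"
```

```text
time_s: 3.83
t 3.83 q [-0.207 -0.043  1.961 -0.005  1.22  -1.513] p [0.4516 0.0237 0.1908] yawy 1.307 z [ 0.003 -0.006 -1.   ] eff [ -0.7 -31.1 -32.8  -0.1   0.   -0.4] F [-0.7  0.3 -0.2] op 1.0
time_s: 4.17
t 4.17 q [-0.292 -0.046  1.963 -0.005  1.22  -1.596] p [ 0.4512 -0.014   0.1912] yawy 1.306 z [ 0.003 -0.006 -1.   ] eff [ -0.4 -30.7 -32.8  -0.1   0.   -0.4] F [-0.2 -0.4  0.1] op 0.999
time_s: 4.5
t 4.5 q [-0.373 -0.042  1.958 -0.005  1.22  -1.677] p [ 0.4508 -0.0515  0.1916] yawy 1.306 z [ 0.003 -0.006 -1.   ] eff [ -0.4 -30.8 -32.8  -0.1   0.   -0.4] F [-0.3 -0.3 -0.3] op 1.001
```

```bash
python3 -m jog '[[[-14,-34,-10],[0,0,0.03],1],[[-28,-69,-20],[0,0,0.06],1],[[-43,-104,-30],[0,0,0.09],1],[[-57,-138,-45],[0,0,0.12],1],[[-82,-167,-55],[0,0,0.12],1],[[-107,-195,-65],[0,0,0.12],1],[[-132,-222,-70],[0,0,0.12],1],[[-132,-222,-70],[0,0,0.12],1],[[-132,-222,-70],[0,0,0.12],1]]'|head -1; python3 -c "
from h import *
st()
snap('wrist','w1')"
```

```text
time_s: 5.25
t 5.25 q [-0.719  0.22   1.525 -0.002  1.391 -1.903] p [ 0.5206 -0.3     0.2627] yawy 1.184 z [ 0.003 -0.005 -1.   ] eff [ -1.5 -46.8 -37.8  -0.2  -0.3  -0.1] F [ 0.1  0.3 -0.9] op 0.995
```

View pics/w1.png

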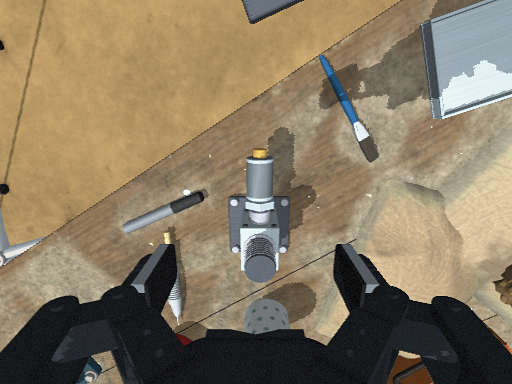

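The outlet is centred in the view: brass stub at (260,153), nut at (261,206), collar top disc at (261,266), tray corner at upper right. I'll measure the axis by rays and depth.

```bash
cat >> h.py <<'E'
def pl(T,u,v,z):
    M=T['world_from_camera'];r=M[:3,:3]@np.array([(u-T['cx'])/T['fx'],(v-T['cy'])/T['fy'],1]);o=M[:3,3];return (o+r*(z-o[2])/r[2])
E
python3 - <<'E'
from h import *
p,d,T=load('w1');C=cloud(d,T)
cv2.imwrite('pics/w1c.png',cv2.resize(p[135:295,200:330,::-1],None,fx=3.7,fy=3.7,interpolation=cv2.INTER_CUBIC))
# collar top
m=(C[...,2]>.126)&(C[...,2]<.142)&(C[...,0]>.55)&(C[...,0]<.65)&(C[...,1]<-.28)&(C[...,1]>-.38)&(d>0)
q=C[m];a=np.argwhere(m);print('collar',len(q),np.median(q[:,2]).round(4))
mm=m.astype(np.uint8);c=max(cv2.findContours(mm,0,2)[0],key=cv2.contourArea)
(cu,cv),r=cv2.minEnclosingCircle(c);print('circ',cu,cv,r,'c@.133',pl(T,cu,cv,.133).round(4)); 
e=np.array([pl(T,x,y,.133)[:2] for x,y in c[:,0]],np.float32);print(cv2.minEnclosingCircle(e),cv2.minAreaRect(e))
# filter barrel
m=(C[...,2]>.066)&(C[...,2]<.082)&(C[...,0]>.46)&(C[...,0]<.555)&(C[...,1]<-.22)&(C[...,1]>-.36)
q=C[m];print('filter',len(q),q.min(0).round(3),q.max(0).round(3))
v,s,w=np.linalg.svd(q[:,:2]-q[:,:2].mean(0),full_matrices=False);ax=w[0]*np.sign(w[0][0]);print('axis',ax,np.arctan2(ax[1],ax[0]),'mean',q.mean(0).round(4))
hsv=cv2.cvtColor(p,cv2.COLOR_RGB2HSV)
b=(hsv[...,1]>120)&(hsv[...,0]<30)&(C[...,0]>.44)&(C[...,0]<.55)&(C[...,1]<-.25)&(C[...,1]>-.33)&(C[...,2]>.03)
print('brass',b.sum(),C[b].mean(0).round(4),C[b].min(0).round(4),C[b].max(0).round(4))
E
```

```text
collar 772 0.131
circ 259.5 267.0 16.101341247558594 c@.133 [ 0.6036 -0.328   0.133 ]
((0.6041415929794312, -0.3276754319667816), 0.019224897027015686) ((0.6039628982543945, -0.32811611890792847), (0.034084320068359375, 0.03770457208156586), 68.03723907470703)
filter 1228 [ 0.493 -0.327  0.066] [ 0.555 -0.274  0.08 ]
axis [ 0.89138351 -0.45324985] -0.4704078269202046 mean [ 0.5264 -0.2975  0.0729]
brass 157 [ 0.4992 -0.282   0.1052] [ 0.4481 -0.3152  0.0527] [ 0.5367 -0.2545  0.3914]
```

View pics/w1c.png

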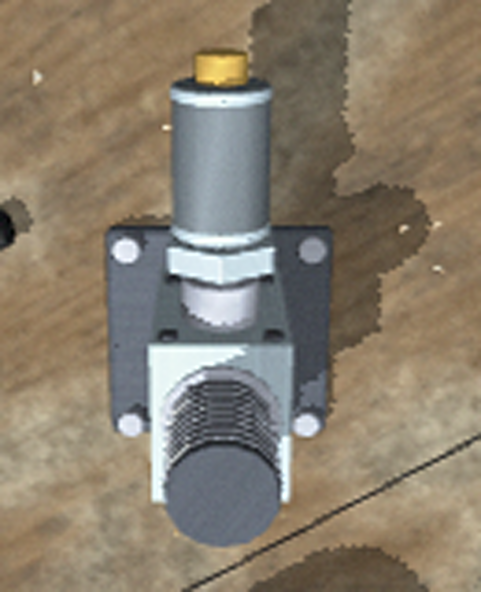

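```bash
python3 - <<'E'
from h import *
p,d,T=load('w1')
c=pl(T,260,268.3,.133);e=pl(T,260,148.5,.06);b1=pl(T,246.7,168,.06);b2=pl(T,272.8,168,.06);b3=pl(T,246.7,195,.06);b4=pl(T,272.6,195,.06)
print(c,e,(b1+b2)/2,(b3+b4)/2,np.linalg.norm(b1-b2),np.linalg.norm(b3-b4))
print('plates',[pl(T,200+x/3.7,135+y/3.7,.01).round(4) for x,y in [(125,250),(313,250),(130,425),(306,425)]])
v=c-e; print(np.hypot(v[0],v[1]),np.arctan2(v[1],v[0]))
P=[pl(T,200+x/3.7,135+y/3.7,.008) for x,y in [(125,250),(313,250),(130,425),(306,425)]]
m=np.mean(P,0); f=(P[2]+P[3]-P[0]-P[1]); s=P[1]-P[0]+P[3]-P[2]; print('base',m,np.arctan2(f[1],f[0]),np.arctan2(s[1],s[0])-np.pi/2)
E
```

```text
[ 0.6053446  -0.32808751  0.133     ] [ 0.49405155 -0.28246227  0.06      ] [ 0.51636812 -0.291718    0.06      ] [ 0.54908636 -0.30494108  0.06      ] 0.03246157113400802 0.03324060210928742
plates [array([ 0.5609, -0.3505,  0.01  ]), array([ 0.5893, -0.2803,  0.01  ]), array([ 0.6344, -0.38  ,  0.01  ]), array([ 0.6625, -0.3104,  0.01  ])]
0.12028219290855663 -0.38905943676933047
base [ 0.61260944 -0.33060983  0.008     ] -0.3864548088527976 -0.38432802086331974
```

```bash
python3 -c "
from h import *
to((.605,-.3285,.18),1.183);to((.605,-.3285,.108),1.183)"
```

```text
shift [-89.6   4.6  82.8] turn [-0.003  0.004  0.002]
shift [-89.3   4.8 154.8] turn [-0.003  0.004  0.002]
```

```bash
python3 -m jog '[[[-30,1.6,20],[-0.003,0.004,0],1],[[-60,3.2,40],[-0.003,0.004,0],1],[[-89.5,4.7,60],[-0.003,0.004,0],1],[[-89.5,4.7,83],[-0.003,0.004,0],1],[[-89.5,4.7,83],[-0.003,0.004,0],1],[[-89.5,4.7,83],[-0.003,0.004,0],1]]'|head -1; python3 -c "
from h import *
st()
snap('wrist','w2')
to((.605,-.3285,.108),1.183)"
```

```text
time_s: 5.8
t 5.8 q [-0.667  0.484  1.354 -0.     1.309 -1.854] p [ 0.6039 -0.3254  0.1778] yawy 1.187 z [-0.005  0.003 -1.   ] eff [ -0.  -56.  -33.4   0.   -0.1   0. ] F [-0.7  0.3 -0.3] op 1.0
shift [-1.2 -1.7 72.2] turn [ 0.    -0.002  0.004]
```

View pics/w2.png

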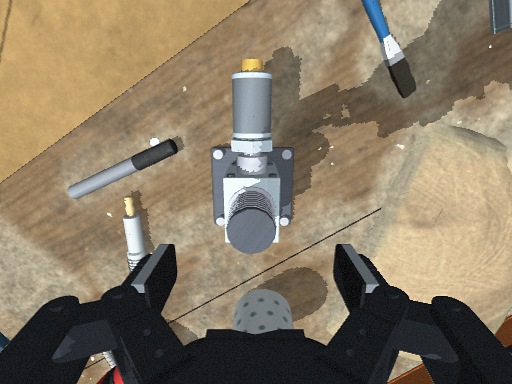

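```bash
python3 - <<'E'
from h import *
p,d,T=load('w2')
cv2.imwrite('pics/w2c.png',cv2.resize(p[50:265,190:320,::-1],None,fx=2.8,fy=2.8,interpolation=cv2.INTER_CUBIC))
# dark top disc
C=cloud(d,T)
m=((C[...,2]>.128)&(C[...,2]<.142)&(C[...,0]>.57)&(C[...,0]<.65)).astype(np.uint8); m[:,:200]=0;m[:,300:]=0
c=max(cv2.findContours(m,0,2)[0],key=cv2.contourArea);print(cv2.minEnclosingCircle(c),cv2.boundingRect(c))
print(pl(T,252,230,.133))
E
```

```text
((250.5, 229.7105255126953), 24.91927719116211) (226, 206, 50, 48)
[ 0.60585105 -0.32754746  0.133     ]
```

View pics/w2c.png

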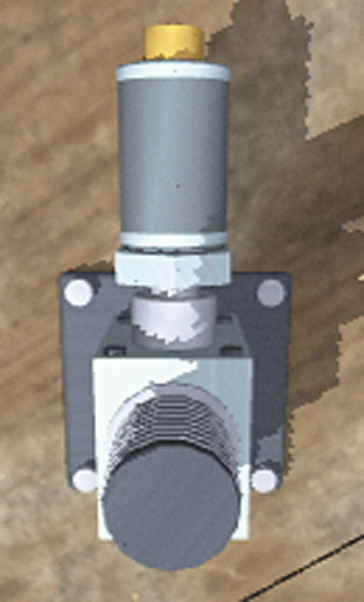

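```bash
python3 -m jog '[[[-1.8,-1.2,25],[0,0,0],1],[[-1.8,-1.2,50],[0,0,0],1],[[-1.8,-1.2,70],[0,0,0],1],[[-1.8,-1.2,70],[0,0,0],1],[[-1.8,-1.2,70],[0,0,0],1]]'|head -1; python3 -c "
from h import *
st()"
python3 -m jog '[[[0,0,0],[0,0,0],0.3],[[0,0,0],[0,0,0],0.3],[[0,0,0],[0,0,0],0],[[0,0,0],[0,0,0],0],[[0,0,0],[0,0,0],0],[[0,0,0],[0,0,0],0],[[0,0,0],[0,0,0],0],[[0,0,0],[0,0,0],0]]'|head -1; python3 -c "
from h import *
st()"
```

```text
time_s: 6.27
t 6.27 q [-0.668  0.558  1.39  -0.     1.196 -1.855] p [ 0.6056 -0.3278  0.1116] yawy 1.187 z [-0.001  0.001 -1.   ] eff [ -0.  -57.6 -30.8  -0.   -0.    0. ] F [0.3 0.1 0. ] op 1.003
time_s: 6.93
t 6.93 q [-0.669  0.556  1.388 -0.002  1.197 -1.855] p [ 0.6059 -0.3292  0.1137] yawy 1.187 z [ 0.    -0.002 -1.   ] eff [  1.7 -55.8 -30.6   0.8  -0.5   0. ] F [-3.4 -0.8  6.9] op 0.407
```

```bash
python3 -m jog '[[[0,0,-3],[0,0,0],0],[[0,0,-6],[0,0,0],0],[[0,0,-9],[0,0,0],0],[[0,0,-12],[0,0,0],0],[[0,0,-13],[0,0,0],0],[[0,0,-13],[0,0,0],0]]'|head -1; python3 -c "
from h import *
st()"
```

```text
time_s: 7.43
t 7.43 q [-0.669  0.541  1.382 -0.002  1.218 -1.855] p [ 0.6059 -0.3292  0.1266] yawy 1.187 z [-0.    -0.002 -1.   ] eff [  0.7 -63.9 -34.3   0.1   1.    0. ] F [ 2.  -2.1 -7.3] op 0.406
```

```bash
python3 -m jog '[[[0,0,-1.5],[0,0,0],0],[[0,0,-3],[0,0,0],0],[[0,0,-3],[0,0,0],0],[[0,0,-3],[0,0,0],0],[[0,0,-3],[0,0,0],0],[[0,0,-3],[0,0,0],0]]'|head -1; python3 -c "
from h import *
st()
snap('wrist','w3');snap('scene','s3')
p,d,T=load('s3'); cv2.imwrite('pics/s3c.png',cv2.resize(p[170:330,280:460,::-1],None,fx=3.3,fy=3.3,interpolation=cv2.INTER_CUBIC))"
```

```text
time_s: 7.93
t 7.93 q [-6.690e-01  5.390e-01  1.381e+00 -1.000e-03  1.220e+00 -1.855e+00] p [ 0.6058 -0.3291  0.1279] yawy 1.186 z [-0.    -0.002 -1.   ] eff [  0.9 -68.  -35.2  -0.1   2.4   0. ] F [  6.7  -4.  -14.1] op 0.401
```

View pics/w3.png

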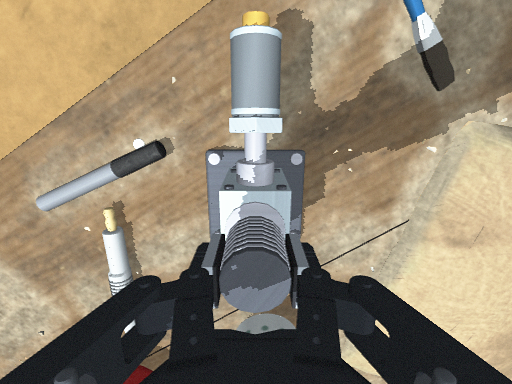

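View pics/s3c.png

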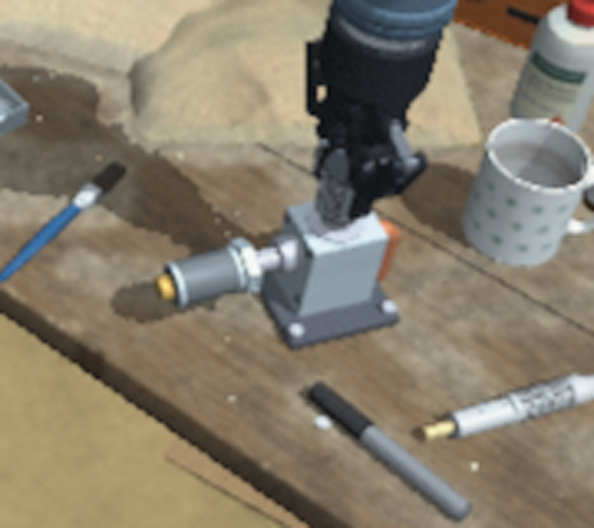

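The filter has popped: the bare nipple now shows at (256,145), barrel at (256,75). The collar is at its end stop. I'll let it down, release, rise, and look again.

```bash
python3 -m jog '[[[0,0,3],[0,0,0],0],[[0,0,7],[0,0,0],0],[[0,0,11],[0,0,0],0],[[0,0,13],[0,0,0],0],[[0,0,13],[0,0,0],0.4],[[0,0,13],[0,0,0],0.7],[[0,0,13],[0,0,0],1],[[0,0,13],[0,0,0],1],[[0,0,13],[0,0,0],1],[[0,0,13],[0,0,0],1]]'|head -1; python3 -c "
from h import *
st()"
python3 -m jog '[[[0,0,-30],[0,0,0],1],[[0,0,-65],[0,0,0],1],[[0,0,-90],[0,0,0],1],[[40,0,-110],[0,0,0],1],[[80,0,-110],[0,0,0],1],[[100,0,-110],[0,0,0],1],[[100,0,-110],[0,0,0],1],[[100,0,-110],[0,0,0],1]]'|head -1; python3 -c "
from h import *
st();snap('wrist','w4')"
```

```text
time_s: 8.87
t 8.87 q [-6.690e-01  5.540e-01  1.387e+00 -1.000e-03  1.200e+00 -1.855e+00] p [ 0.6059 -0.3292  0.1155] yawy 1.187 z [ 0.    -0.002 -1.   ] eff [  0.  -59.8 -32.6  -0.    0.    0. ] F [ 0.2 -0.4 -0. ] op 1.002
time_s: 9.53
t 9.53 q [-7.170e-01  2.290e-01  1.590e+00 -1.000e-03  1.321e+00 -1.903e+00] p [ 0.5127 -0.2913  0.2263] yawy 1.186 z [ 0.001 -0.003 -1.   ] eff [  0.  -47.  -33.3  -0.    0.2  -0. ] F [0.2 0.1 0.3] op 0.999
```

View pics/w4.png

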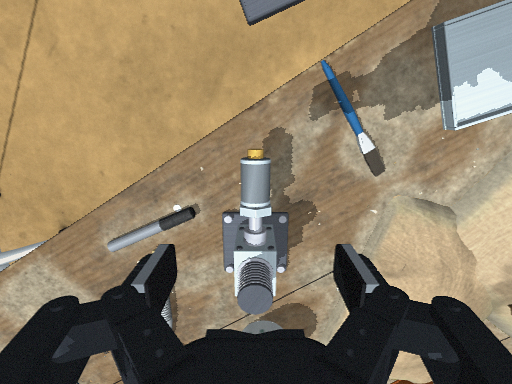

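```bash
python3 - <<'E'
from h import *
p,d,T=load('w4');C=cloud(d,T)
cv2.imwrite('pics/w4c.png',cv2.resize(p[140:320,210:310,::-1],None,fx=3.3,fy=3.3,interpolation=cv2.INTER_CUBIC))
o=np.array([.607,-.3285]);ux=np.array([.9257,-.378]);uy=np.array([.378,.9257])
q=C[140:330,215:305].reshape(-1,3);X=(q[:,:2]-o)@ux;Y=(q[:,:2]-o)@uy
for x in np.arange(-.145,-.03,.006):
    m=(abs(X-x)<.003)&(q[:,2]>.04)&(q[:,2]<.09)&(abs(Y)<.025)
    if m.sum()>3: print(x.round(3),m.sum(),'ztop',np.percentile(q[m,2],95).round(4),'Y',Y[m].min().round(4),Y[m].max().round(4))
E
```

```text
-0.139 30 ztop 0.0618 Y -0.0084 0.007
-0.133 93 ztop 0.0624 Y -0.0096 0.0082
-0.127 189 ztop 0.0712 Y -0.0174 0.0159
-0.121 161 ztop 0.0715 Y -0.0174 0.0159
-0.115 160 ztop 0.0715 Y -0.0173 0.0149
-0.109 160 ztop 0.0722 Y -0.0162 0.015
-0.103 154 ztop 0.0724 Y -0.0163 0.0151
-0.097 151 ztop 0.0728 Y -0.0163 0.0152
-0.091 156 ztop 0.073 Y -0.0164 0.0154
-0.085 153 ztop 0.0736 Y -0.0165 0.0154
-0.079 145 ztop 0.0741 Y -0.0165 0.0156
-0.073 196 ztop 0.0771 Y -0.0187 0.0171
-0.067 140 ztop 0.0776 Y -0.0175 0.0166
-0.061 23 ztop 0.0668 Y -0.0074 0.0066
-0.055 65 ztop 0.0668 Y -0.0087 0.0066
-0.049 67 ztop 0.0672 Y -0.0074 0.0067
-0.043 175 ztop 0.0736 Y -0.0146 0.0126
-0.037 112 ztop 0.0746 Y -0.0146 0.0127
-0.031 159 ztop 0.0815 Y -0.024 0.0225
```

View pics/w4c.png

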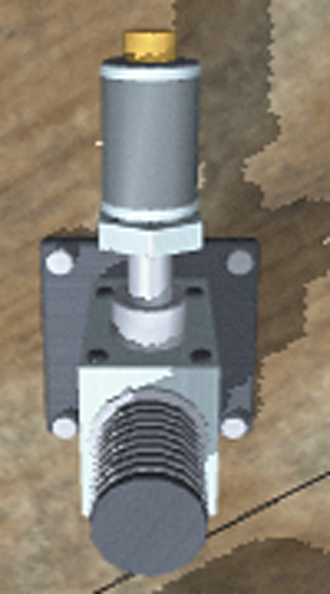

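```bash
python3 -m jog '[[[1,0.5,38],[0,0,0],1],[[1,0.5,76],[0,0,0],1],[[1,0.5,114],[0,0,0],1],[[1,0.5,144],[0,0,0],1],[[1,0.5,164],[0,0,0],1],[[1,0.5,174],[0,0,0],1],[[1,0.5,174],[0,0,0],1],[[1,0.5,174],[0,0,0],1]]'|head -1; python3 -c "
from h import *
st()"
python3 -m jog '[[[0,0,0],[0,0,0],0.5],[[0,0,0],[0,0,0],0.5],[[0,0,0],[0,0,0],0.4],[[0,0,0],[0,0,0],0],[[0,0,0],[0,0,0],0],[[0,0,0],[0,0,0],0],[[0,0,0],[0,0,0],0],[[0,0,0],[0,0,0],0]]'|head -1; python3 -c "
from h import *
st();snap('wrist','w5')"
```

```text
time_s: 10.25
t 10.25 q [-7.170e-01  4.530e-01  1.690e+00 -1.000e-03  9.960e-01 -1.902e+00] p [ 0.5137 -0.2918  0.0524] yawy 1.186 z [ 0.002 -0.003 -1.   ] eff [ -0.  -48.7 -26.8  -0.   -0.    0. ] F [-0.6  0.1  0.6] op 1.003
time_s: 10.92
t 10.92 q [-7.170e-01  4.520e-01  1.689e+00 -1.000e-03  9.960e-01 -1.902e+00] p [ 0.5142 -0.2923  0.053 ] yawy 1.186 z [ 0.003 -0.004 -1.   ] eff [  0.  -48.5 -26.2  -0.1   0.4  -0. ] F [ 0.9 -0.9  3.5] op 0.381
```

View pics/w5.png

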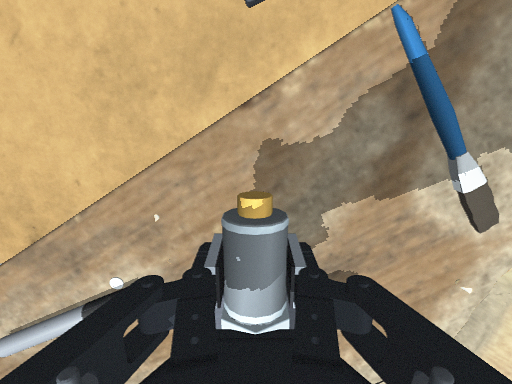

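```bash
python3 -m jog '[[[7,0,0],[0,0,0],0],[[14,0,0],[0,0,0],0],[[21,0,0],[0,0,0],0],[[28,0,0],[0,0,0],0]]'; python3 -m jog '[[[12,0,0],[0,0,0],0],[[24,0,0],[0,0,0],0],[[36,0,0],[0,0,0],0],[[45,0,0],[0,0,0],0],[[45,0,0],[0,0,0],0]]'; python3 -c "
from h import *
st();snap('scene','s5')
p,d,T=load('s5'); cv2.imwrite('pics/s5c.png',cv2.resize(p[170:330,240:440,::-1],None,fx=3.3,fy=3.3,interpolation=cv2.INTER_CUBIC))"
```

```text
time_s: 11.3
eef_pos: [0.4867, -0.2808, 0.0522]
eef_rot: [0.001, 0.191, 0.982, -0.001]
wrist_force: [0.0, -0.4, 0.2]
opening: 0.376
time_s: 11.72
eef_pos: [0.4428, -0.2624, 0.0514]
eef_rot: [-0.001, 0.191, 0.982, -0.0]
wrist_force: [-0.2, -0.3, -1.2]
opening: 0.379
t 11.72 q [-7.650e-01  3.180e-01  1.886e+00 -1.000e-03  9.380e-01 -1.950e+00] p [ 0.4428 -0.2624  0.0514] yawy 1.186 z [-0.001 -0.001 -1.   ] eff [ -0.3 -44.1 -27.   -0.1  -0.1  -0.1] F [-0.2 -0.3 -1.2] op 0.379
```

View pics/s5c.png

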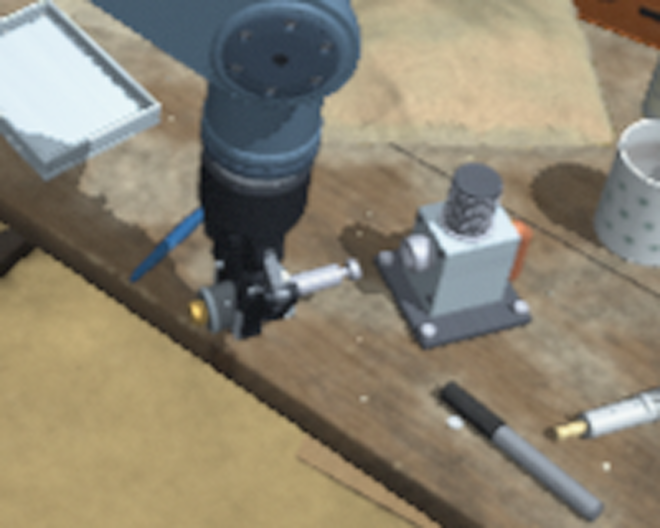

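```bash
python3 -m jog '[[[0,0,-35],[0,0,0],0],[[0,0,-75],[0,0,0],0],[[0,0,-115],[0,0,0],0],[[0,0,-150],[0,0,0.1],0],[[8,32,-160],[0,0,0.21],0],[[16,64,-160],[0,0,0.32],0],[[24,96,-160],[0,0,0.43],0],[[32,128,-160],[0,0,0.54],0],[[40,160,-160],[0,0,0.65],0],[[48,192,-160],[0,0,0.76],0],[[56,224,-160],[0,0,0.87],0],[[64,256,-160],[0,0,0.98],0],[[72,291,-160],[0,0,1.09],0],[[72,291,-160],[0,0,1.19],0],[[72,291,-160],[0,0,1.276],0],[[72,291,-160],[0,0,1.276],0],[[72,291,-160],[0,0,1.276],0]]'; python3 -c "
from h import *
st();snap('wrist','w6')"
```

```text
time_s: 13.18
eef_pos: [0.4868, 0.0339, 0.2115]
eef_rot: [0.001, 0.737, 0.676, -0.0]
wrist_force: [-0.2, 0.9, -0.9]
opening: 0.38
t 13.18 q [-0.173  0.018  1.856 -0.002  1.267 -0.086] p [0.4868 0.0339 0.2115] yawy -0.087 z [ 0.001 -0.002 -1.   ] eff [  0.5 -35.  -34.1   0.   -0.    0.3] F [-0.2  0.9 -0.9] op 0.38
```

View pics/w6.png

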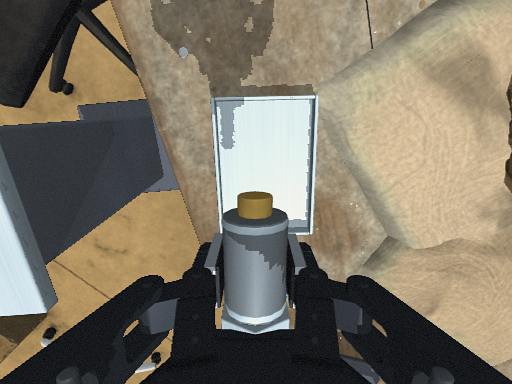

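```bash
python3 - <<'E'
from h import *
p,d,T=load('w6');C=cloud(d,T)
cv2.imwrite('pics/w6c.png',cv2.resize(p[85:245,200:330,::-1],None,fx=3.7,fy=3.7,interpolation=cv2.INTER_CUBIC))
K=[pl(T,u,v,.022) for u,v in [(212,98),(317,95),(312,235),(219,232)]]
for k in K: print(k.round(4))
print(np.linalg.norm(K[0]-K[1]),np.linalg.norm(K[1]-K[2]),np.linalg.norm(K[0]-K[3]),np.mean(K,0))
E
```

```text
[0.4464 0.1266 0.022 ]
[0.5622 0.1197 0.022 ]
[ 0.5529 -0.0503  0.022 ]
[ 0.4336 -0.0357  0.022 ]
0.11600036647368056 0.17024476631535473 0.1628584358061512 [0.4987694  0.04005111 0.022     ]
```

View pics/w6c.png

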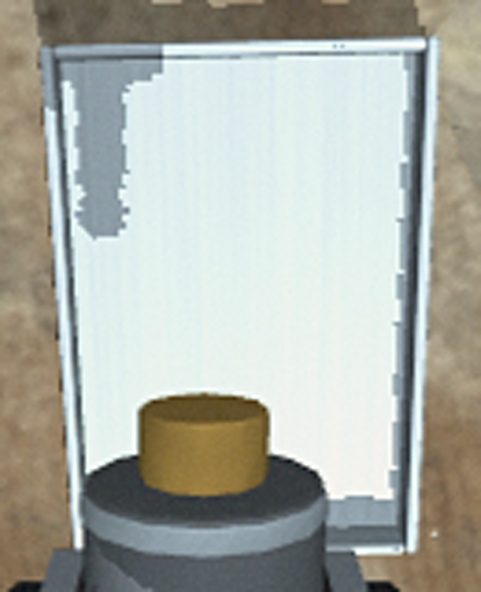

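```bash
python3 -c "
from h import *
to((.5008,.064,.06),-.068)"
```

```text
shift [ 31.8  11.2 151.4] turn [ 0.001  0.002 -0.02 ]
```

```bash
python3 -m jog '[[[16,6,15],[0,0.002,-0.02],0],[[32,11,40],[0,0.002,-0.02],0],[[32,11,75],[0,0.002,-0.02],0],[[32,11,110],[0,0.002,-0.02],0],[[32,11,138],[0,0.002,-0.02],0],[[32,11,151],[0,0.002,-0.02],0],[[32,11,151],[0,0.002,-0.02],0],[[32,11,151],[0,0.002,-0.02],0]]'; python3 -c "
from h import *
st();to((.5008,.064,.024),-.068);snap('scene','s6')
p,d,T=load('s6'); cv2.imwrite('pics/s6c.png',cv2.resize(p[120:280,170:370,::-1],None,fx=3.3,fy=3.3,interpolation=cv2.INTER_CUBIC))"
```

```text
time_s: 13.9
eef_pos: [0.5003, 0.0637, 0.06]
eef_rot: [-0.0, 0.731, 0.683, -0.0]
wrist_force: [0.7, -0.2, 0.0]
opening: 0.376
t 13.9 q [-0.109  0.283  1.91   0.     0.95  -0.042] p [0.5003 0.0637 0.06  ] yawy -0.067 z [-0.001  0.    -1.   ] eff [  0.  -39.7 -25.5  -0.   -0.   -0. ] F [ 0.7 -0.2  0. ] op 0.376
shift [ 0.3  0.5 36. ] turn [-0.001 -0.     0.001]
```

View pics/s6c.png

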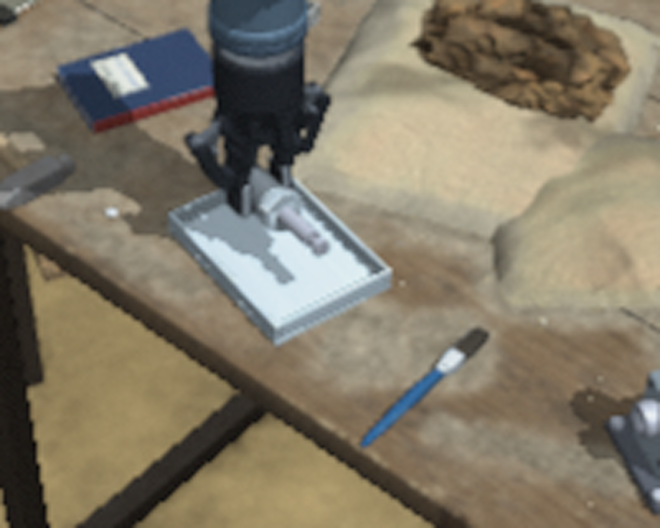

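```bash
python3 -m jog '[[[0,0,12],[0,0,0],0],[[0,0,24],[0,0,0],0],[[0,0,33],[0,0,0],0],[[0,0,37],[0,0,0],0],[[0,0,37],[0,0,0],0]]'; for i in 1 2; do python3 -m jog '[[[0,0,1],[0,0,0],0],[[0,0,2],[0,0,0],0],[[0,0,2],[0,0,0],0]]'; done
```

```text
time_s: 14.37
eef_pos: [0.5003, 0.0638, 0.0228]
eef_rot: [-0.0, 0.731, 0.683, -0.0]
wrist_force: [-0.8, -0.2, 0.2]
opening: 0.382
time_s: 14.62
eef_pos: [0.5005, 0.0639, 0.0213]
eef_rot: [-0.0, 0.73, 0.683, -0.0]
wrist_force: [-1.4, 0.7, 3.0]
opening: 0.375
time_s: 14.87
eef_pos: [0.5007, 0.0639, 0.021]
eef_rot: [-0.0, 0.73, 0.683, -0.0]
wrist_force: [-6.9, -0.4, 18.0]
opening: 0.377
```

```bash
python3 -m jog '[[[0,0,-1],[0,0,0],0],[[0,0,-1],[0,0,0],0]]'; python3 -c "
from h import *
st();snap('wrist','w7')
p,d,T=load('w7');C=cloud(d,T)
m=(C[...,2]>.025)&(C[...,2]<.06);m[:,:222]=0;m[:,290:]=0
for y in np.arange(.05,.12,.006):
    k=m&(abs(C[...,1]-y)<.003)
    if k.sum()>3: print(y.round(3),np.percentile(C[k][:,2],95).round(4))
"
```

```text
time_s: 15.03
eef_pos: [0.5015, 0.0639, 0.0229]
eef_rot: [0.0, 0.73, 0.683, 0.0]
wrist_force: [0.8, -0.1, -1.1]
opening: 0.377
t 15.03 q [-0.109  0.355  1.914 -0.     0.871 -0.042] p [0.5015 0.0639 0.0229] yawy -0.066 z [ 0.001 -0.    -1.   ] eff [  0.1 -42.9 -24.4  -0.    0.2   0. ] F [ 0.8 -0.1 -1.1] op 0.377
0.05 0.0425
0.056 0.0424
0.062 0.042
0.068 0.0415
0.074 0.041
0.08 0.0407
0.086 0.0404
0.092 0.0397
0.098 0.0318
0.104 0.0311
```

View pics/w7.png

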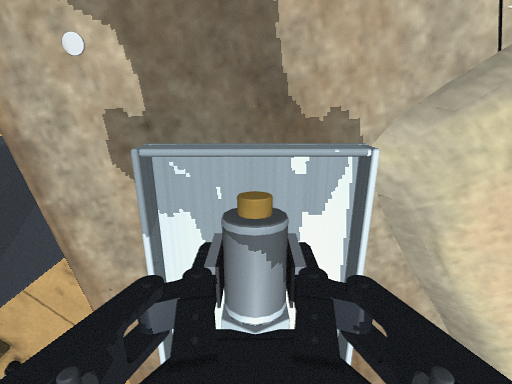

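```bash
python3 -m jog '[[[0,0,1],[0,0,0],0],[[0,0,1.7],[0,0,0],0],[[0,0,1.7],[0,0,0],0],[[0,0,1.7],[0,0,0],0.42],[[0,0,1.7],[0,0,0],0.45],[[0,0,1.7],[0,0,0],0.5],[[0,0,1.7],[0,0,0],0.55],[[0,0,1.7],[0,0,0],0.58],[[0,0,1.7],[0,0,0],0.58],[[0,0,1.7],[0,0,0],0.58]]'; python3 -m jog '[[[0,0,-8],[0,0,0],0.58],[[0,0,-20],[0,0,0],0.58],[[0,0,-45],[0,0,0],0.58],[[0,0,-80],[0,0,0],0.58],[[0,0,-115],[0,0,0],0.58],[[0,0,-150],[0,0,0],0.58],[[0,0,-170],[0,0,0],0.58],[[0,0,-170],[0,0,0],0.58],[[0,0,-170],[0,0,0],0.58]]'; python3 -c "
from h import *
st();snap('wrist','w8');snap('scene','s8')
p,d,T=load('s8'); cv2.imwrite('pics/s8c.png',cv2.resize(p[120:280,130:370,::-1],None,fx=3.3,fy=3.3,interpolation=cv2.INTER_CUBIC))"
```

```text
time_s: 15.92
eef_pos: [0.5013, 0.0639, 0.0208]
eef_rot: [0.0, 0.73, 0.683, 0.0]
wrist_force: [-0.1, 0.6, -0.1]
opening: 0.577
time_s: 16.67
eef_pos: [0.5023, 0.0638, 0.1934]
eef_rot: [0.002, 0.73, 0.683, 0.002]
wrist_force: [0.2, 0.5, -1.3]
opening: 0.582
t 16.67 q [-0.108  0.078  1.832 -0.     1.226 -0.042] p [0.5023 0.0638 0.1934] yawy -0.066 z [ 0.005 -0.001 -1.   ] eff [  0.  -39.1 -34.9   0.    0.    0. ] F [ 0.2  0.5 -1.3] op 0.582
```

View pics/w8.png

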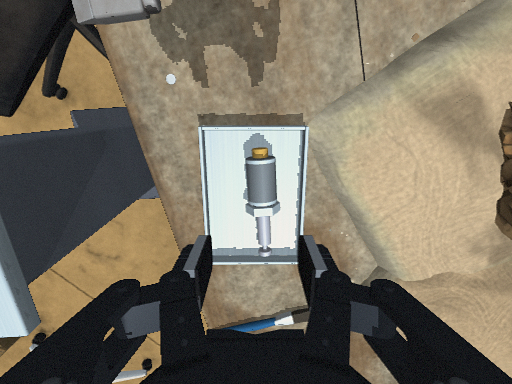

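View pics/s8c.png

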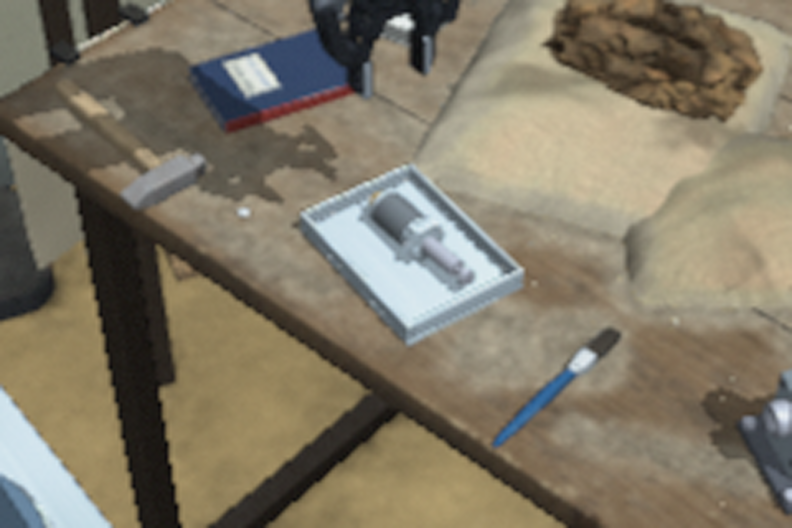

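```bash
python3 - <<'E'
from h import *
p,d,T=load('w8');C=cloud(d,T)
cv2.imwrite('pics/w8c.png',cv2.resize(p[115:275,190:320,::-1],None,fx=3.6,fy=3.6,interpolation=cv2.INTER_CUBIC))
print('floor',np.median(C[140:240,215:235,2]).round(4), 'corners z.022',[pl(T,u,v,.022)[:2].round(3).tolist() for u,v in [(200,127),(308,126),(303,263),(206,264)]])
print('tip@.02',pl(T,265,256,.02).round(4),'end@.02',pl(T,260,148.5,.02).round(4))
sub=C[130:270,240:285].reshape(-1,3)
for y in np.arange(-.05,.115,.008):
    k=(abs(sub[:,1]-y)<.004)&(sub[:,2]>.009)
    if k.sum()>3: print(y.round(3),k.sum(),np.percentile(sub[k,2],97).round(4),sub[k,0].min().round(3),sub[k,0].max().round(3))
# bystanders then vs. now
a,_,_=load('s0');b,_,_=load('s8')
df=np.abs(a.astype(int)-b).sum(2)
hsv=[cv2.cvtColor(i,cv2.COLOR_RGB2HSV) for i in(a,b)]
for n,(x0,x1,y0,y1),h in [('brush',(270,330,215,260),(100,130)),('notebook',(180,245,125,162),(100,130)),('hammer head',(140,195,140,190),None)]:
    for im,H in zip((a,b),hsv):
        s=H[y0:y1,x0:x1]; m=(s[...,0]>h[0])&(s[...,0]<h[1])&(s[...,1]>110) if h else (s[...,1]<60)&(s[...,2]>70)
        print(n,m.sum(),np.argwhere(m).mean(0).round(2))
E
```

```text
floor 0.0045 corners z.022 [[0.447, 0.127], [0.563, 0.12], [0.556, -0.048], [0.433, -0.041]]
tip@.02 [ 0.5085 -0.0359  0.02  ] end@.02 [0.5103 0.0991 0.02  ]
-0.05 5 0.022 0.505 0.532
-0.042 347 0.0231 0.476 0.533
-0.026 99 0.032 0.5 0.515
-0.018 23 0.031 0.501 0.515
-0.01 79 0.032 0.501 0.516
-0.002 83 0.032 0.501 0.516
0.006 82 0.0313 0.501 0.515
0.014 81 0.0313 0.501 0.516
0.022 41 0.0318 0.502 0.516
0.03 213 0.0415 0.488 0.528
0.038 236 0.041 0.489 0.529
0.046 203 0.0396 0.493 0.526
0.054 205 0.0393 0.492 0.526
0.062 203 0.0394 0.493 0.525
0.07 210 0.0392 0.492 0.525
0.078 215 0.0392 0.493 0.526
0.086 242 0.039 0.492 0.526
0.094 162 0.0368 0.495 0.523
0.102 55 0.0306 0.501 0.518
brush 102 [27.31 21.91]
brush 102 [27.31 21.91]
notebook 531 [17.22 34.23]
notebook 504 [17.42 33.37]
hammer head 1630 [23.8  29.45]
hammer head 1637 [23.8  29.47]
```

View pics/w8c.png

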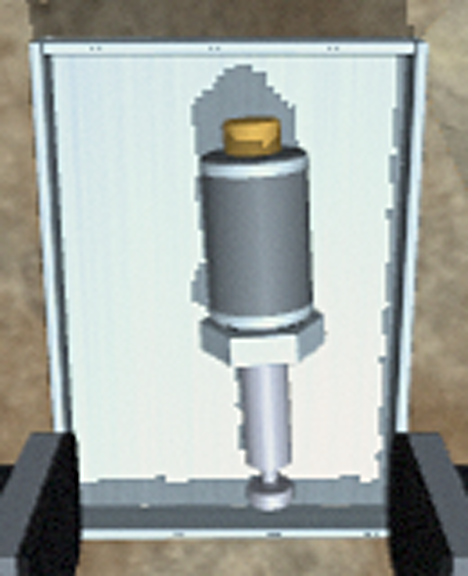

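```bash
python3 -c "
from h import *
print(hand_in()); st()"
```

```text
the job is handed in; nothing more can be done
None
the job is handed in; nothing more can be done
```

The filter is off the outlet and lying flat in the aluminium tray. I handed the job in at about 17 s of the 48 s allowed.

**What I did**
- I gripped the collar by its sides and pulled it up about 14 mm to its end stop. The force rose to 14 N there.
- I held it until the filter popped loose, then let the collar down again.
- I gripped the filter at mid-barrel and drew it 73 mm straight out, with wrist forces of about 1 N. I lowered it onto the tray floor, released it and backed the gripper about 170 mm clear.

**Last checks**
- **Level:** the nipple's top stays at 31–32 mm along its length and the barrel's at 39–41 mm.
- **Inside the tray:** the nipple tip is roughly 10 mm from the inner wall, and nothing rests on the rim.
- **Brush and hammer:** both are at the same pixels as at the start.
- **Notebook:** its mask matched only to about 1 pixel (504 against 531 pixels). The raised gripper covers part of it in that view, and nothing went near it.

**What stood out**
- Lowering the filter, the force touched 18 N before I backed off and released it at light contact.
- The hose and chain hanging over the bench overlapped the arm's path. I tested the hose in small steps: its end showed inside the forearm and the joint efforts didn't change. Crossing the chain also gave no change in effort, so I treated both as not solid.

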